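# Refill the empty cells of the reagent rack under the shelf

## Robot

A 6-joint arm with a two-finger parallel gripper is mounted at the origin on the work surface. World frame = base frame: x ahead of the robot, y to its left, z up, the work surface at z = 0. Lengths are in m, angles in degrees, forces in N, time in s.
With the tool pointing down it reaches from about 0.35 to 0.875 m from the base axis. Payload 4.2 kg.
Tool frame: the origin (TCP) lies midway between the tips of the shut fingers; the grasp point (between the pads) lies 19 mm behind it; z points along the fingers, y is the line along which they close (so a half turn about z gives the same grasp; the last joint's range is limited). The gripper opens to 87 mm and grips with 3 to 60 N. Pads are 19 mm wide; open, the fingers measure 117 mm over their backs; the gripper's body (75 mm by 190 mm) begins 51 mm behind the grasp point.
Start: joints at [84.66, 22.042, 0.453, 0, -68.411, -14.817], TCP at [0.215, 0.587, 0.189] pointing down, gripper open.
Joint ranges: [-179.83, 179.83], [-69.29, 118.12], [-61.27, 80.66], [-181.25, 117.63], [-171.15, -9.14], [-177.46, 177.46]. Speed limits (degrees/s): [159.86, 159.86, 180, 180, 180, 180].

## Interface

Orientations are given as [roll, pitch, yaw] about the fixed x, y, z axes, in that order (R = Rz(yaw) Ry(pitch) Rx(roll)).
In Python, from workcell import env gives the robot as it stands. The module is installed in compiled form; this text tells all that it offers. Calls block until the motion is done:
- env.goto(position, orientation): joint-space move of the TCP to a pose.
- env.move_straight(position, rotation=None, rate=0.15, force_limit=None): straight line of the TCP; rotation=None keeps the orientation; rate is the mean speed in m/s. With force_limit (N) it stops when the force on the tool has changed by that much, and returns True; else False.
- env.set_joints(angles): joint-space move.
- env.gripper_to(opening, grasp_force=None): opening from 0.0 (shut) to 1.0 (fully open); grasp_force is the grip in N (None keeps the last); returns when the fingers have stopped.
- env.dwell(seconds).
- env.inverse_kinematics(position, orientation): joint angles nearest the present ones, or None.
- env.read_state(): the state.
- env.grab_frame(name): name is "scene" or "top" or "wrist"; returns a dict with "image" (480x640x3 uint8, blue, green, red), "fx", "fy", "cx", "cy" (pixels), "position" and "orientation" of the camera in the world. Camera axes: x right, y up, looking along -z (the intrinsics and any distortion apply to the point x, -y, -z); pixel columns grow to the right and rows downward; lengths in m; the calibration is good to about 2 mm. A picture is of the moment at which its call begins. There is no depth.
A pose or a line that the arm cannot do raises env.Unreachable and nothing moves.
- env.close_job(): hands the job in; it is judged then, once.
Trained networks look in a picture, given as the dict that the camera call returned (one of the last four; its "shot" number tells which), for a name from the list of things; names that differ only in an ending like _2 or _b are one class to them, and where a whole thing is asked for, a point or a joint stands for the part that bears it (a point fixed in the world has none). Each returns a list of dicts, best first, with "score" (0 to 1); they miss things now and then, are a little off and sometimes report something else, mostly with a low value. They report only what shows in the picture. A call takes as long as a camera call.
- env.search_frame(picture, thing): "xyz" ([x, y, z] in m, in world coordinates, good to about 4 mm: the middle of the surface that is visible of it).
- env.trace(picture, thing): "mask" (480x640 bool, what is visible of it).
The state is a dict: "clock": time; "joint_positions": joint angles; "qvel": joint speeds; "joint_torque": joint torques, N m; "position": TCP position; "tool_rot": TCP orientation; "force": force on the tool from outside, world axes, zero at the start; "wrist_torque": the same for the moment, N m; "opening": opening from 0.0 (shut) to 1.0 (fully open); "finger_force": force on a finger pad.
Only numpy, scipy, OpenCV 4.12 (cv2) and the standard library are available. Lean on these libraries where they do the work, as an engineer would, in place of code of your own. Each camera call takes 0.05 s, during which the arm holds its last target. There are 200 camera calls.

## Task

Three cells of the wooden bottle rack under the reagent shelf are empty: find them and set one of the three spare stoppered bottles from the open bench upright into each. Leave the bottles that are already in the rack and the beaker, mortar, jar and flask where they are, do not knock the shelf, and set the bottles down gently instead of dropping them.

Things in the scene. Friction and masses are not known exactly. Their poses are not given: they have to be found in the camera images.
- shelf: fixed clear shelf board with blue edge rails over the rack: underside 320 mm, top 334 mm above the bench, bottles on it to 460 mm. Origin on the bench below the middle of its front edge; x away from robot, y along it: board x 0 to 140, y -290 to 290 mm. Posts 30 mm square at x 70, y +-275 mm, feet 100 x 60 mm. A wash bottle stands right of it
- rack: fixed wooden grid rack without floor on the bench under the shelf, 2 rows of 4 cells. Origin on the bench at its centre; cell centres x = -28 (front row, 22 mm before the shelf edge) and 28 mm (back row, 34 mm under the shelf), y = -90, -30, 30, 90 mm. Walls 6 mm thick, 34 mm high; cells 50 (x) by 54 mm (y) inside. Five hold a bottle, standing on the bench; three are empty
- spare1: spare, standing somewhere on the open bench in front of the rack: small stoppered reagent bottle, upright: amber glass body 42 mm in diameter up to 38 mm, sloping in to the stopper, a plain cylinder 26 mm in diameter from 46 to 78 mm (the top). 0.09 to 0.17 kg. Origin: centre of the underside, z up the axis
- spare2: spare, standing somewhere on the open bench in front of the rack: small stoppered reagent bottle, upright: amber glass body 42 mm in diameter up to 38 mm, sloping in to the stopper, a plain cylinder 26 mm in diameter from 46 to 78 mm (the top). 0.09 to 0.17 kg. Origin: centre of the underside, z up the axis
- spare3: spare, standing somewhere on the open bench in front of the rack: small stoppered reagent bottle, upright: amber glass body 42 mm in diameter up to 38 mm, sloping in to the stopper, a plain cylinder 26 mm in diameter from 46 to 78 mm (the top). 0.09 to 0.17 kg. Origin: centre of the underside, z up the axis
- in1: already in some cell of the rack, same as the spares: small stoppered reagent bottle, upright: amber glass body 42 mm in diameter up to 38 mm, sloping in to the stopper, a plain cylinder 26 mm in diameter from 46 to 78 mm (the top). 0.09 to 0.17 kg. Origin: centre of the underside, z up the axis
- in2: already in some cell of the rack, same as the spares: small stoppered reagent bottle, upright: amber glass body 42 mm in diameter up to 38 mm, sloping in to the stopper, a plain cylinder 26 mm in diameter from 46 to 78 mm (the top). 0.09 to 0.17 kg. Origin: centre of the underside, z up the axis
- in3: already in some cell of the rack, same as the spares: small stoppered reagent bottle, upright: amber glass body 42 mm in diameter up to 38 mm, sloping in to the stopper, a plain cylinder 26 mm in diameter from 46 to 78 mm (the top). 0.09 to 0.17 kg. Origin: centre of the underside, z up the axis
- in4: already in some cell of the rack, same as the spares: small stoppered reagent bottle, upright: amber glass body 42 mm in diameter up to 38 mm, sloping in to the stopper, a plain cylinder 26 mm in diameter from 46 to 78 mm (the top). 0.09 to 0.17 kg. Origin: centre of the underside, z up the axis
- in5: already in some cell of the rack, same as the spares: small stoppered reagent bottle, upright: amber glass body 42 mm in diameter up to 38 mm, sloping in to the stopper, a plain cylinder 26 mm in diameter from 46 to 78 mm (the top). 0.09 to 0.17 kg. Origin: centre of the underside, z up the axis
- beaker: small glass beaker, 48 mm across, 62 mm high, among the spares. Origin: centre of the underside. Bystander, not to be disturbed
- mortar: white porcelain bowl, 64 mm across, 42 mm high, among the spares. Origin: centre of the underside. Bystander, not to be disturbed
- jar: squat amber jar with a wide flat lid, 56 mm across, 50 mm high, without a stopper, among the spares. Origin: centre of the underside. Bystander, not to be disturbed
- flask: conical glass flask, 84 mm across the foot, 140 mm high, left of the shelf. Origin: centre of the underside. Bystander, not to be disturbed

How it is judged (in metres and radians):
At the end, for the whole second after the job is handed in: All three spares stand in the cells that were empty, one in each: within 8 mm of the cell's centre along each side, underside within 6 mm of the bench, within 6 degrees of upright, at rest, let go. The five bottles already in the rack stand upright within 18 mm of where they stood ((x of spare1 in the frame of rack between -0.036 and -0.02 m or x of spare1 in the frame of rack between 0.02 and 0.036 m) and (y of spare1 in the frame of rack between -0.098 and -0.082 m or y of spare1 in the frame of rack between -0.038 and -0.022 m or y of spare1 in the frame of rack between 0.022 and 0.038 m or y of spare1 in the frame of rack between 0.082 and 0.098 m) and height (world z) of each of spare1, spare2, spare3, in1, in2, in3, in4, in5 below 0.006 m and angle between each of spare1, spare2, spare3, in1, in2, in3, in4, in5's own z axis and vertical below 0.1 rad and linear speed of each of spare1, spare2, spare3 below 0.02 m/s and contact force between the fingers and spare1 below 0.05 N and (x of spare2 in the frame of rack between -0.036 and -0.02 m or x of spare2 in the frame of rack between 0.02 and 0.036 m) and (y of spare2 in the frame of rack between -0.098 and -0.082 m or y of spare2 in the frame of rack between -0.038 and -0.022 m or y of spare2 in the frame of rack between 0.022 and 0.038 m or y of spare2 in the frame of rack between 0.082 and 0.098 m) and contact force between the fingers and spare2 below 0.05 N and (x of spare3 in the frame of rack between -0.036 and -0.02 m or x of spare3 in the frame of rack between 0.02 and 0.036 m) and (y of spare3 in the frame of rack between -0.098 and -0.082 m or y of spare3 in the frame of rack between -0.038 and -0.022 m or y of spare3 in the frame of rack between 0.022 and 0.038 m or y of spare3 in the frame of rack between 0.082 and 0.098 m) and contact force between the fingers and spare3 below 0.05 N and distance of each of in1, in2, in3, in4, in5 from where it was at the start of the episode below 0.018 m); the robot touches nothing.
It fails at once if a bottle that was already in the rack is lifted, tipped over 17 degrees or moved more than 25 mm ((height (world z) of in1 above 0.012 m or angle between in1's own z axis and vertical above 0.3 rad or distance of in1 from where it was at the start of the episode above 0.025 m) or (height (world z) of in2 above 0.012 m or angle between in2's own z axis and vertical above 0.3 rad or distance of in2 from where it was at the start of the episode above 0.025 m) or (height (world z) of in3 above 0.012 m or angle between in3's own z axis and vertical above 0.3 rad or distance of in3 from where it was at the start of the episode above 0.025 m) or (height (world z) of in4 above 0.012 m or angle between in4's own z axis and vertical above 0.3 rad or distance of in4 from where it was at the start of the episode above 0.025 m) or (height (world z) of in5 above 0.012 m or angle between in5's own z axis and vertical above 0.3 rad or distance of in5 from where it was at the start of the episode above 0.025 m)).
It fails at once if a bystander (beaker, mortar, jar, flask) is moved more than 20 mm or tipped over 17 degrees (distance of any of beaker, mortar, jar, flask from where it was at the start of the episode above 0.02 m or angle between any of beaker, mortar, jar, flask's own z axis and vertical above 0.3 rad).
It fails at once if the shelf is struck or pressed with more than 10 N, or the rack with more than 25 N, by the robot or what it holds (contact force between anything else and shelf above 10 N or contact force between anything else and rack above 25 N).
It fails at once if a spare bottle is dropped or thrown: out of the fingers it moves faster than 0.4 m/s (a fall of about 8 mm) ((linear speed of spare1 above 0.4 m/s and contact force between the fingers and spare1 below 0.05 N) or (linear speed of spare2 above 0.4 m/s and contact force between the fingers and spare2 below 0.05 N) or (linear speed of spare3 above 0.4 m/s and contact force between the fingers and spare3 below 0.05 N)).
It fails at once if a spare bottle is tipped more than 45 degrees from upright (angle between any of spare1, spare2, spare3's own z axis and vertical above 0.785 rad).
It also fails if it takes over 72 s, if anything falls off the work surface, if the arm or the gripper's body presses on something with over 40 N, if the wrist force passes 120 N, or if a joint passes its speed limit or range.

## Working session

There is one attempt and no reset: what is moved stays moved. The work goes in short steps, each a Python script; the robot and the scene stay as the last script left them, time stands still between calls to the robot, and variables do not carry over. Pictures are saved under pics/ and viewed, at most 10 in all, crops included, and the job is handed in when it is done.

```bash
mkdir -p pics; python3 - <<'E'
from workcell import env
import cv2
for n in ("scene","top","wrist"):
    p=env.grab_frame(n); cv2.imwrite(f"pics/{n}0.png",p["image"]); print(n,p["position"],p["orientation"],p["fx"],p["fy"],p["cx"],p["cy"],[k for k in p])
    for t in ("spare1","in1","rack","shelf","beaker","mortar","jar","flask"):
        print(t,[(d["xyz"] if isinstance(d["xyz"],list) else d["xyz"].round(3).tolist(),round(d["score"],2)) for d in env.search_frame(p,t)])
print(env.read_state())
E
```

```text
scene [1.43622468 0.31777944 0.86428303] [ 48.35159185  -1.13514906 109.10040892] 593.4968795337086 593.4968795337086 308.476500962591 240.83389361312595 ['image', 'fx', 'fy', 'cx', 'cy', 'position', 'orientation', 'shot']
spare1 [([0.4872, 0.3454, 0.0387], 0.89), ([0.5956, 0.0071, 0.0449], 0.7), ([0.4619, 0.2166, 0.032], 0.61), ([0.4707, -0.0568, 0.041], 0.56)]
in1 [([0.6538, -0.0057, 0.0502], 0.98), ([0.6135, 0.1128, 0.0413], 0.84), ([0.6597, 0.0523, 0.0429], 0.78), ([0.6686, 0.173, 0.0435], 0.77), ([0.5943, 0.0035, 0.0462], 0.71), ([0.6438, 0.0881, 0.0241], 0.17)]
rack [([0.6436, 0.0907, 0.0226], 0.65), ([0.467, -0.0555, 0.0388], 0.59)]
shelf [([0.7057, 0.0866, 0.3279], 0.68)]
beaker [([0.4993, 0.0684, 0.046], 0.69)]
mortar [([0.453, -0.238, 0.0344], 0.65)]
jar [([0.6598, 0.0538, 0.045], 0.53), ([0.5011, -0.3793, 0.039], 0.4)]
flask [([0.6622, 0.4522, 0.0479], 0.69)]
top [0.37966486 0.02226506 1.20340039] [  8.5039762    0.15217082 -91.02130554] 461.2298722411473 461.2298722411473 325.8194021814532 243.4239752142607 ['image', 'fx', 'fy', 'cx', 'cy', 'position', 'orientation', 'sho
[... 795 characters left out ...]

flask []
{'clock': 1.35, 'joint_positions': array([ 8.46604085e+01,  2.20408211e+01,  4.51464670e-01,  9.60975010e-04,
       -6.84096068e+01, -1.48165625e+01]), 'qvel': array([ 0.01779779,  0.14868094,  0.00191999, -0.00320539,  0.02727226,
        0.08467048]), 'joint_torque': array([ 7.06889932e-04, -3.90471983e+01,  1.87626708e+01,  4.22440454e+00,
        1.55191269e-02, -1.34577132e-05]), 'position': array([0.21533824, 0.58671094, 0.18935367]), 'tool_rot': array([-1.79998769e+02, -5.98720563e-04, -2.01558005e+01]), 'force': array([ 1.18661574, -0.00396866,  0.22808841]), 'wrist_torque': array([-0.0231673 , -0.01033904,  0.0151997 ]), 'finger_force': 0.0, 'opening': 0.9964144298327178}
```

View pics/scene0.png

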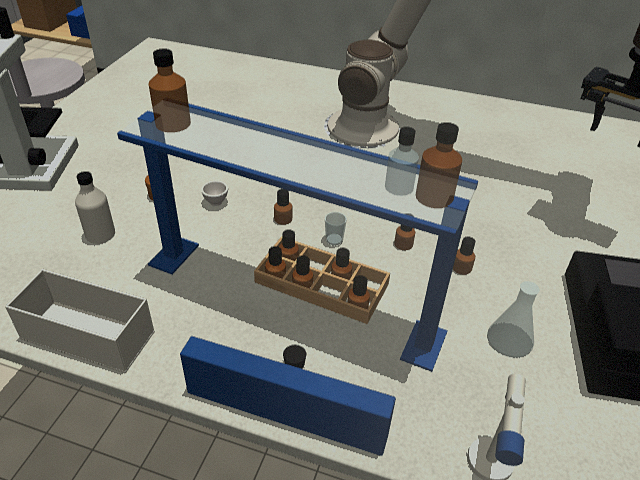

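View pics/top0.png

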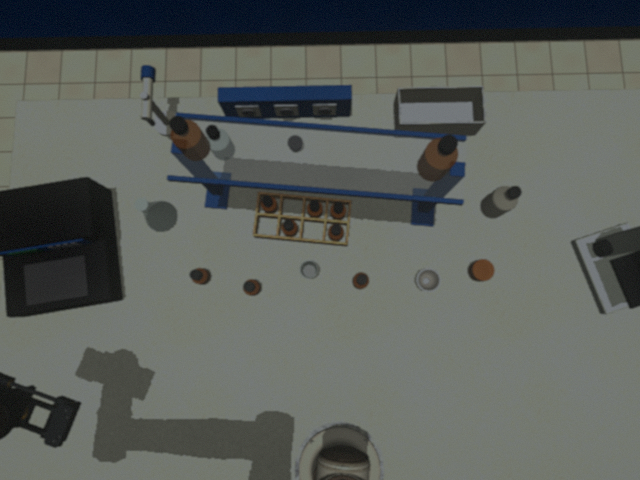

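The scene view and the top view agree on the empty cells. They are front y=+90 at top px (267,225), front y=-30 at (312,232) and back y=+30 at (292,207). The spares are at top px (200,275), (252,287) and (361,280), and the jar is at (482,270). Next I take closer wrist views.

```bash
python3 - <<'E'
from workcell import env
import cv2,pickle
V=[]
for i,p in enumerate([[.42,.16,.28],[.42,.04,.28]]):
    env.goto(p,[180,0,180]); env.dwell(.3)
    f=env.grab_frame("wrist"); cv2.imwrite(f"pics/w{i+1}.png",f["image"])
    f["tr"]={t:env.trace(f,t) for t in("spare1","in1","rack")}
    V.append(f); print(f["position"],f["orientation"],{t:len(v) for t,v in f["tr"].items()},[(d["xyz"].round(3) if hasattr(d["xyz"],'round') else d["xyz"],d["score"]) for d in env.search_frame(f,"spare1")])
pickle.dump(V,open("views.pkl","wb")); print(env.read_state()["clock"],env.read_state()["joint_positions"])
E
```

```text
[0.34529456 0.16013829 0.47529237] [-1.5786278e+01  3.8961928e-04  9.0083752e+01] {'spare1': 2, 'in1': 4, 'rack': 0} [([0.439, 0.2113, 0.0453], 0.92), ([0.4539, -0.0575, 0.0414], 0.91), ([0.4721, 0.3381, 0.042], 0.91)]
[0.34542192 0.04044095 0.47534343] [-1.57886075e+01 -8.74822754e-03  9.01218476e+01] {'spare1': 4, 'in1': 5, 'rack': 1} [([0.4409, 0.2074, 0.0437], 0.88), ([0.4706, 0.3393, 0.0402], 0.58), ([0.4529, -0.0628, 0.0416], 0.55)]
4.775 [ 2.77318374e+01 -1.80503050e+00 -1.63061093e+01  7.03668137e-04
 -7.55071638e+01 -1.17697315e+02]
```

View pics/w1.png

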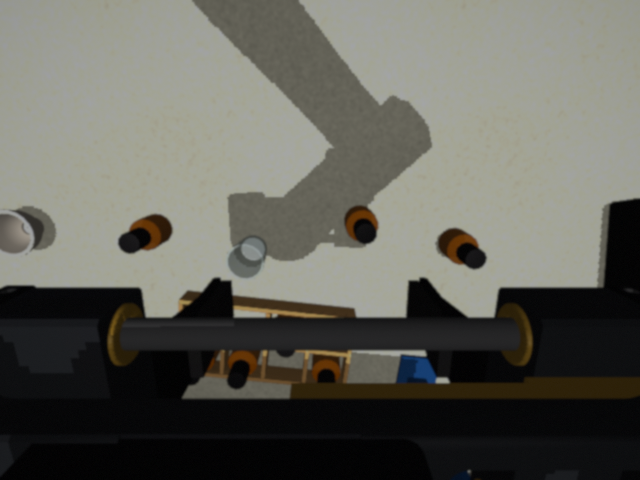

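View pics/w2.png

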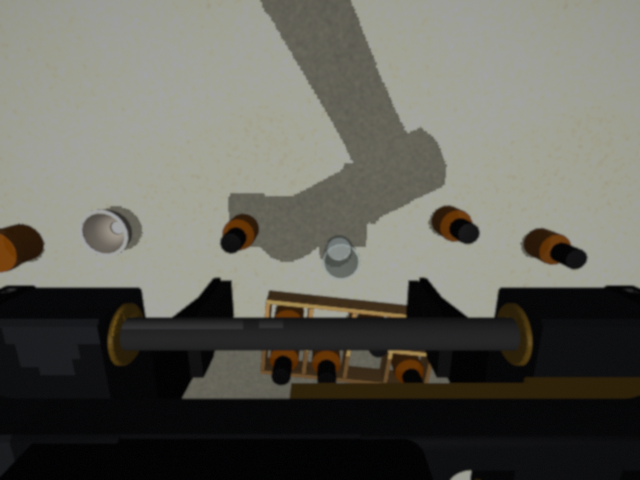

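The wrist views show all three spares clearly. Their stoppers in w2 are at (233,240), (467,231) and (573,257), but the gripper hides the rack. I'll look at the rack with the camera on the other side and the tool leaning back.

```bash
python3 - <<'E'
from workcell import env
import cv2,pickle
V=pickle.load(open("views.pkl","rb"))
for i,p in enumerate([[.45,.12,.23],[.45,.05,.23]]):
    env.goto(p,[180,-30,0]); env.dwell(.3)
    f=env.grab_frame("wrist"); cv2.imwrite(f"pics/w{i+3}.png",f["image"])
    f["tr"]={t:env.trace(f,t) for t in("spare1","in1","rack")}
    V.append(f); print(f["position"],f["orientation"],{t:len(v) for t,v in f["tr"].items()})
pickle.dump(V,open("views.pkl","wb")); print(env.read_state()["clock"])
E
```

```text
[0.41726006 0.11976695 0.436709  ] [ 1.41002380e+01  1.80480022e-02 -8.99766616e+01] {'spare1': 3, 'in1': 5, 'rack': 1}
[0.41734459 0.05056893 0.43662773] [ 1.40902732e+01 -1.11735026e-03 -8.98805047e+01] {'spare1': 3, 'in1': 5, 'rack': 1}
8.1333
```

View pics/w3.png

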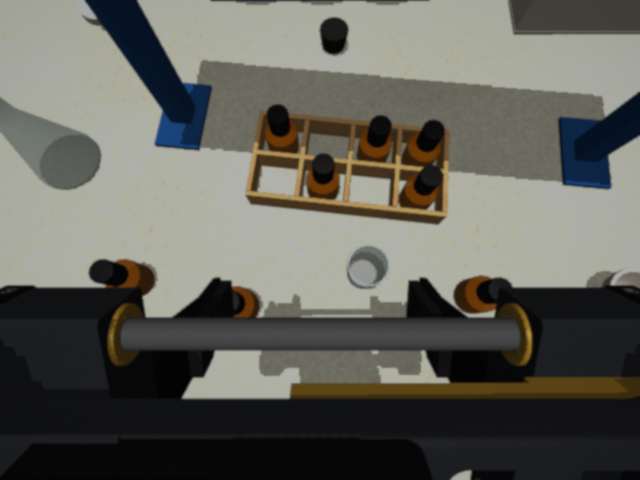

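```bash
cat > geo.py <<'E'
import numpy as np,cv2
from scipy.spatial.transform import Rotation as Rn
from scipy.optimize import minimize
S=4
def proj(f,P):
    R=Rn.from_euler("xyz",f["orientation"],degrees=True).as_matrix()
    q=(np.atleast_2d(P)-f["position"])@R
    return np.c_[f["fx"]*q[:,0]/-q[:,2]+f["cx"], f["fy"]*-q[:,1]/-q[:,2]+f["cy"]]
def fill(polys):
    m=np.zeros((480*S,640*S),np.uint8)
    for p in polys: cv2.fillPoly(m,[np.round((p+.5)*S*16).astype(np.int32)],1,shift=4)
    return cv2.resize(m.astype(np.float32),(640,480),interpolation=cv2.INTER_AREA)
def ring(xy,r,z):
    a=np.linspace(0,2*np.pi,40,endpoint=False); return np.c_[xy[0]+r*np.cos(a),xy[1]+r*np.sin(a),a*0+z]
def stopper(f,xy,z0=.0):
    return cv2.convexHull(proj(f,np.r_[ring(xy,.013,z0+.05),ring(xy,.013,z0+.078)]).astype(np.float32))[:,0]
def bottle(f,xy):
    h=lambda a:cv2.convexHull(proj(f,np.vstack(a)).astype(np.float32))[:,0]
    return fill([h([ring(xy,.021,0),ring(xy,.021,.038)]),h([ring(xy,.021,.038),ring(xy,.013,.046)]),h([ring(xy,.013,.046),ring(xy,.013,.078)])])
def iou(a,b): return np.minimum(a,b).sum()/np.maximum(a,b).sum()
def nm(fun,x0,step):
    x0=np.array(x0,float); return minimize(fun,x0,method="Nelder-Mead",options=dict(initial_simplex=np.vstack([x0]+[x0+np.eye(len(x0))[i]*step[i] for i in range(len(x0))]),xatol=1e-4,fatol=1e-5,maxiter=200))
E
cat > fit.py <<'E'
import pickle; from geo import *
V=pickle.load(open("views.pkl","rb"))
def bm(f):
    h=cv2.cvtColor(f["image"],cv2.COLOR_BGR2HSV).astype(int); return (((h[...,1]>140)&(h[...,0]<22))|(h[...,2]<50)).astype(np.float32)
def spare(f,x0):
    m=bm(f)*(cv2.dilate(bottle(f,x0),np.ones((13,13)))>0)
    r=nm(lambda x:-iou(bottle(f,x),m),x0,[.006,.006]); return r.x,-r.fun
for x0 in([.465,.34],[.437,.209],[.452,-.06]):
    for k in(0,1):
        x,s=spare(V[k],x0); print("spare",k,x.round(4),round(s,3))
def walls(x,y,t,z=.034):
    c,s=np.cos(t),np.sin(t); out=[]
    box=[(a-.003,a+.003,-.123,.123) for a in(-.056,0,.056)]+[(-.059,.059,b-.003,b+.003) for b in(-.12,-.06,0,.06,.12)]
    for a,b,d,e in box:
        q=np.array([[a,d],[b,d],[b,e],[a,e]]); out.append(np.c_[q@np.array([[c,s],[-s,c]])+[x,y],np.full(4,z)])
    return out
f=V[2]; h=cv2.cvtColor(f["image"],cv2.COLOR_BGR2HSV)
for c in((300,210),(300,212),(200,158),(280,162),(322,130),(280,208),(280,204)): print(c,h[c[1],c[0]])
def light(f):
    h=cv2.cvtColor(f["image"],cv2.COLOR_BGR2HSV).astype(int); return ((h[...,0]>8)&(h[...,0]<25)&(h[...,1]>80)&(h[...,2]>165)).astype(np.float32)
for ks in([2],[3],[2,3]):
    def cost(x):
        c=0
        for k in ks:
            g=fill([proj(V[k],w) for w in walls(*x)]); c-=iou(g,LM[k])
        return c/len(ks)
    LM={k:cv2.GaussianBlur(light(V[k]),(0,0),.5)*(cv2.dilate(fill([proj(V[k],w) for w in walls(.63,.08,-.05)]),np.ones((25,25)))>0) for k in ks}
    best=min((nm(cost,[.625+dx,.08,t],[.008,.008,.04]) for dx in(-.01,.01) for t in(-.06,0,.06)),key=lambda r:r.fun)
    print("rack",ks,best.x.round(4),-round(best.fun,3))
o=V[2]["image"].copy()
for w in walls(*best.x): cv2.polylines(o,[np.round(proj(V[2],w)).astype(int)],True,(0,255,0))
a=cv2.resize(o[80:260,220:480],None,fx=3,fy=3,interpolation=0)
cv2.imwrite("pics/fit1.png",a)
E
python3 fit.py
```

```text
spare 0 [0.4762 0.3443] 0.81
spare 1 [0.4774 0.343 ] 0.824
spare 0 [0.4465 0.2136] 0.831
spare 1 [0.4477 0.2131] 0.827
spare 0 [ 0.4583 -0.064 ] 0.817
spare 1 [ 0.458  -0.0625] 0.837
(300, 210) [ 30  16 156]
(300, 212) [ 40   9 178]
(200, 158) [ 35  16 177]
(280, 162) [ 17 148  67]
(322, 130) [ 16 145  60]
(280, 208) [ 30  16 160]
(280, 204) [ 17 145  67]
rack [2] [ 0.624   0.0826 -0.121 ] 0.329
rack [3] [ 0.6243  0.0828 -0.1145] 0.341
rack [2, 3] [ 0.6242  0.0829 -0.1168] 0.333
```

View pics/fit1.png

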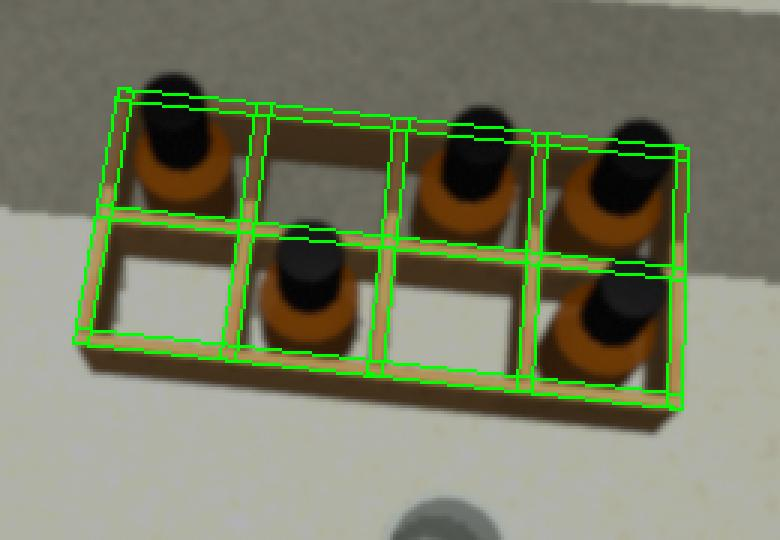

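```bash
sed -i 's/(h\[...,1\]>80)&(h\[...,2\]>165)/(h[...,1]>80)\&(h[...,1]<175)\&(h[...,2]>82)/' fit.py
cat >> fit.py <<'E'
L=light(V[2]); b=cv2.resize((np.dstack([L,L,L])*255).astype(np.uint8)[80:260,220:480],None,fx=1.5,fy=1.5)
o=V[1]["image"].copy(); o=cv2.resize(o,None,fx=4,fy=4,interpolation=0); T=[]
for x in([.4768,.3437],[.4471,.2133],[.4582,-.0633]):
    m=(bottle(V[1],x)>.5).astype(np.uint8); m=cv2.resize(m,None,fx=4,fy=4,interpolation=0)
    cv2.drawContours(o,cv2.findContours(m,0,2)[0],-1,(0,255,0),1)
    c=(proj(V[1],[*x,.04])[0]*4).astype(int); T.append(o[c[1]-120:c[1]+120,c[0]-120:c[0]+120])
a=np.zeros((270+240,720,3),np.uint8); a[:240]=np.hstack(T); a[240:240+b.shape[0],:b.shape[1]]=b; cv2.imwrite("pics/fit2.png",a)
E
python3 fit.py | grep rack
```

```text
rack [2] [ 0.6229  0.0833 -0.1133] 0.735
rack [3] [ 0.6229  0.0827 -0.1111] 0.735
rack [2, 3] [ 0.6229  0.0829 -0.1137] 0.734
```

View pics/fit2.png

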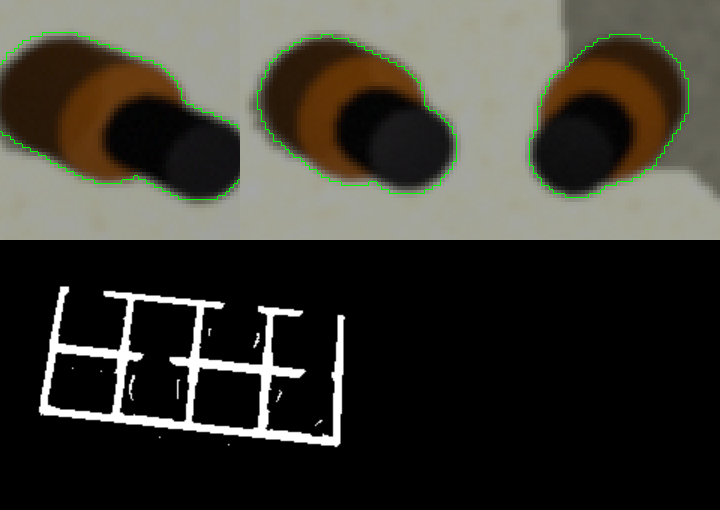

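```bash
cat > ops.py <<'E'
from workcell import env
import numpy as np
RK=np.array([.6229,.0829]); TH=-.1135; TILT=np.radians(30); u=np.array([np.cos(TH),np.sin(TH)]); v=np.array([-u[1],u[0]])
ROT=[180,30,180+np.degrees(TH)]
TZ=np.r_[u*np.sin(TILT),-np.cos(TILT)]
def tcp(xy,h): return np.r_[xy,h+.066]+.019*TZ     # h: height of bottle underside
def cell(x,y): return RK+x*u+y*v
def pick(xy):
    env.goto(tcp(xy,.10),ROT); env.gripper_to(.6); env.move_straight(tcp(xy,0),rate=.12)
    env.gripper_to(0,20); s=env.read_state(); print("grip",s["opening"],s["finger_force"],s["position"]-tcp(xy,0))
    if s["opening"]<.15: raise SystemExit("no grasp")
    env.move_straight(tcp(xy,.088),rate=.15)
def place(cx,cy):
    c=cell(cx,cy); env.move_straight(tcp(cell(-.15,cy),.088),rate=.25); env.move_straight(tcp(c,.088),rate=.15)
    env.move_straight(tcp(c,.04),rate=.12)
    if env.move_straight(tcp(c,.0015),rate=.04,force_limit=6): 
        s=env.read_state(); print("stopped",s["position"]-tcp(c,0),s["force"])
        if s["position"][2]-tcp(c,0)[2]>.006: raise SystemExit("blocked")
    env.gripper_to(.45); env.move_straight(tcp(c,.0015)-.11*TZ,rate=.15); print("placed",env.read_state()["clock"],env.read_state()["opening"])
E
python3 - <<'E'
from ops import *
for xy in([.4768,.3437],[.4471,.2133],[.4582,-.0633]): print([env.inverse_kinematics(tcp(xy,h),ROT) is not None for h in(0,.1)])
for c in((28,30),(-28,90),(-28,-30)): print([env.inverse_kinematics(tcp(cell(x,c[1]/1e3),h),ROT) is not None for h,x in((0,c[0]/1e3),(.088,c[0]/1e3),(.088,-.15))])
pick([.4471,.2133]); print(env.read_state()["clock"],env.read_state()["joint_positions"].round(1))
f=env.grab_frame("scene"); import cv2; cv2.imwrite("pics/s2.png",f["image"])
E
```

```text
[True, True]
[False, True]
[False, False]
[False, False, True]
[False, True, True]
[False, True, False]Traceback (most recent call last):
  File "<stdin>", line 4, in <module>
  File "ops.py", line 9, in pick
    env.goto(tcp(xy,.10),ROT); env.gripper_to(.6); env.move_straight(tcp(xy,0),rate=.12)
                                                   ~~~~~~~~~~~~~~~~~^^^^^^^^^^^^^^^^^^^^
workcell.Unreachable: the arm cannot follow that straight line within its joint ranges
```

```bash
python3 - <<'E'
from workcell import env
import numpy as np
from ops import cell,u,TH
P={"s1":([.4768,.3437],(0,.1)),"s2":([.4471,.2133],(0,.1)),"s3":([.4582,-.0633],(0,.1)),"B":(cell(.028,.03),(0,.088)),"Bpre":(cell(-.15,.03),(.088,)),"F90":(cell(-.028,.09),(0,.088)),"F-30":(cell(-.028,-.03),(0,.088))}
for n,(xy,hs) in P.items():
  for h in hs:
    for flip in(0,180):
        o=[]
        for t in range(-30,75,5):
            a=np.radians(t); tz=np.r_[u*np.sin(a),-np.cos(a)]
            q=env.inverse_kinematics(np.r_[xy,h+.066]+.019*tz,[180,t if flip else -t,flip+np.degrees(TH)])
            if q is not None: o.append((t,*[int(q[k]) for k in(3,4)]))
        print(n,h,flip,o)
print(env.read_state()["clock"])
E
```

```text
s1 0 0 [(-30, -21, -83), (-25, -18, -77), (-20, -15, -72), (-15, -12, -66), (-10, -9, -60), (-5, -5, -54), (0, 0, -48), (5, 6, -42), (10, 15, -36), (15, 27, -30), (20, 45, -25), (25, 68, -23), (30, 87, -24), (35, 101, -28), (40, 110, -33), (45, 116, -39)]
s1 0 180 [(-30, -21, -83), (-25, -18, -77), (-20, -15, -72), (-15, -12, -66), (-10, -9, -60), (-5, -5, -54), (0, 0, -48), (5, 6, -42), (10, 15, -36), (15, 27, -30), (20, 45, -25), (25, 68, -23), (30, 87, -24), (35, 101, -28), (40, 110, -33), (45, 116, -39)]
s1 0.1 0 [(-30, -20, -93), (-25, -18, -88), (-20, -15, -83), (-15, -11, -77), (-10, -8, -72), (-5, -4, -66), (0, 0, -61), (5, 5, -55), (10, 11, -50), (15, 19, -45), (20, 28, -40), (25, 40, -37), (30, 53, -34), (35, 67, -34), (40, 80, -35), (45, 91, -38), (50, 99, -42), (55, 106, -47), (60, 110, -53), (65, 114, -60), (70, 116, -67)]
s1 0.1 180 [(-30, -20, -93), (-25, -18, -88), (-20, -15, -83), (-15, -11, -77), (-10, -8, -72), (-5, -4, -66), (0, 0, -61), (5, 5, -55), (10, 11, -50), (15, 19, -45), (25, 40, -37), (30, 53, -34), (35, 67, -34), (40, 80, -35), (45, 91, -38), (50, 99, -
[... 4216 characters left out ...]
), (20, 49, -11), (45, -168, -21), (50, -171, -32), (55, -172, -44), (60, -172, -57), (65, -173, -69)]
F-30 0.088 0 [(-30, -10, -98), (-25, -9, -92), (-20, -7, -85), (-15, -6, -79), (-10, -4, -73), (-5, -2, -66), (0, 0, -59), (5, 3, -52), (10, 7, -45), (15, 12, -37), (20, 21, -29), (25, 38, -20), (30, 82, -9), (50, -159, -10), (55, -167, -23), (60, -170, -35), (65, -171, -47), (70, -171, -60)]
F-30 0.088 180 [(-30, -10, -98), (-25, -9, -92), (-20, -7, -85), (-15, -6, -79), (-10, -4, -73), (-5, -2, -66), (0, 0, -59), (5, 3, -52), (10, 7, -45), (15, 12, -37), (20, 21, -29), (25, 38, -20), (30, 82, -9), (50, -159, -10), (55, -167, -23), (60, -170, -35), (65, -171, -47), (70, -171, -60)]
10.9917
```

```bash
cat > ops.py <<'E'
from workcell import env
import numpy as np
RK=np.array([.6229,.0829]); TH=-.1135; u=np.array([np.cos(TH),np.sin(TH)]); v=np.array([-u[1],u[0]])
def cell(x,y): return RK+x*u+y*v
def tz(t): t=np.radians(t); return np.r_[u*np.sin(t),-np.cos(t)]
def pose(xy,h,tilt,grip):
    """TCP pose that puts the underside centre at xy,h for a bottle gripped upright at tilt 'grip'"""
    b=np.radians(tilt-grip); axis=np.r_[-u*np.sin(b),np.cos(b)]
    return np.r_[xy,h]+.066*axis+.019*tz(tilt),[180,tilt,180+np.degrees(TH)]
E
python3 - <<'E'
from ops import *
ik=lambda *a:(lambda q:None if q is None else q.round(0).astype(int).tolist())(env.inverse_kinematics(*pose(*a)))
for g in(20,21,22,23,24):
    print(g,"pick",ik([.4768,.3437],0,g,g),ik([.4768,.3437],.06,g,g),"B0",ik(cell(.027,.03),0,g,g))
for T in(23,24,25,26,27): print(T,[ik(c,.055,T,21) for c in(cell(-.15,-.03),cell(-.028,-.03),cell(0,0),cell(.027,.03))])
for h in (.045,.03,.015): print(h,ik(cell(.027,.03),h,21+h/.055*4,21))
E
```

```text
20 pick [57, 21, -41, 45, -25, 166] None B0 [26, 25, -33, 35, -19, -155]
21 pick [56, 21, -43, 50, -25, 162] [59, 16, -36, 36, -34, 175] B0 [25, 24, -35, 42, -16, -161]
22 pick [56, 21, -44, 54, -24, 158] [59, 16, -37, 39, -33, 172] B0 [24, 24, -38, 51, -14, -168]
23 pick [55, 20, -45, 59, -24, 154] [59, 16, -38, 41, -33, 169] B0 None
24 pick [54, 20, -46, 64, -23, 150] [59, 16, -40, 44, -32, 167] B0 [17, 23, -43, 79, -9, 170]
23 [[29, 3, -59, 55, -16, -177], [24, 14, -43, 40, -18, -157], [26, 17, -37, 38, -20, -156], [27, 20, -32, 35, -22, -154]]
24 [[26, 2, -61, 64, -14, 177], [22, 13, -45, 48, -15, -164], [25, 16, -40, 44, -18, -161], [27, 19, -34, 40, -20, -159]]
25 [None, [20, 13, -48, 58, -13, -171], [23, 16, -42, 52, -15, -168], [26, 19, -37, 46, -18, -165]]
26 [None, None, [21, 15, -45, 62, -13, -176], [24, 19, -39, 54, -16, -171]]
27 [None, None, [17, 15, -47, 74, -11, 175], None]
0.045 [26, 20, -36, 46, -18, -164]
0.03 [25, 21, -36, 45, -17, -163]
0.015 [25, 23, -36, 43, -17, -162]
```

```bash
cat > ops.py <<'E'
from workcell import env
import numpy as np
RK=np.array([.6229,.0829]); TH=-.1135
S={1:[.4768,.3437],2:[.4471,.2133],3:[.4582,-.0633]}
def cell(x,y):
    c,s=np.cos(TH),np.sin(TH); return RK+[c*x-s*y,s*x+c*y]
def tz(t,yaw=TH): t=np.radians(t); return np.r_[np.cos(yaw)*np.sin(t),np.sin(yaw)*np.sin(t),-np.cos(t)]
def pose(xy,h,tilt,grip,yaw=TH):
    """TCP pose that puts the underside centre at xy,h for a bottle gripped upright at tilt 'grip'"""
    b=np.radians(tilt-grip); axis=np.r_[-np.cos(yaw)*np.sin(b),-np.sin(yaw)*np.sin(b),np.cos(b)]
    return np.r_[xy,h]+.066*axis+.019*tz(tilt,yaw),[180,tilt,180+np.degrees(yaw)]
def ik(*a,**k):
    q=env.inverse_kinematics(*pose(*a,**k)); return None if q is None else q.round().astype(int).tolist()
def line(rate,*a,fl=None,**k):
    p,r=pose(*a,**k)
    if env.move_straight(p,r,rate=rate,force_limit=fl):
        s=env.read_state(); print("stopped",(s["position"]-p).round(4),s["force"].round(1))
        if s["position"][2]-p[2]>.006 or a[1]>.01: raise SystemExit("blocked")
def pick(n,grip,yaw=None):
    xy=S[n]; yaw=np.arctan2(xy[1],xy[0]) if yaw is None else yaw
    env.goto(*pose(xy,.09,grip,grip,yaw)); env.gripper_to(.6); line(.12,xy,0,grip,grip,yaw)
    env.gripper_to(0,20); s=env.read_state(); print("grip",round(s["opening"],3),s["finger_force"])
    if s["opening"]<.15: raise SystemExit("no grasp")
    line(.15,xy,.07,grip,grip,yaw); print(env.read_state()["joint_positions"].round(),env.read_state()["clock"])
def release(xy,grip):
    env.gripper_to(.45); p,_=pose(xy,.0015,grip,grip); env.move_straight(p-.11*tz(grip),rate=.15); print("placed",env.read_state()["clock"])
E
python3 - <<'E'
from ops import *
for n,g in((1,21),(2,12),(3,12)):
    y=np.arctan2(S[n][1],S[n][0]); print(n,[ik(S[n],h,g,g,yaw=y) for h in(0,.04,.09)])
print([ik(*a) for a in((cell(-.09,-.03),.075,21,21),(cell(-.028,-.03),.055,22,21),(cell(.027,.03),.055,25,21),(cell(.027,.03),.0015,21,21))])
for y in(.09,-.03): print([ik(cell(-.028,y),h,12,12) for h in(.09,.05,0)])
E
```

```text
1 [None, [54, 15, -38, 21, -19, -127], [55, 11, -32, 15, -28, -121]]
2 [[47, 14, -42, 11, -24, -121], [47, 10, -38, 9, -31, -118], [47, 6, -33, 7, -40, -117]]
3 [[15, 11, -46, 13, -22, -124], [16, 7, -42, 9, -30, -121], [16, 3, -37, 8, -39, -119]]
[[29, 8, -44, 31, -24, -153], [24, 14, -40, 35, -20, -152], [26, 19, -37, 46, -18, -165], [25, 24, -35, 41, -17, -160]]
[[35, 19, -17, 11, -45, -138], [35, 22, -20, 12, -40, -140], [35, 25, -24, 15, -33, -143]]
[[24, 16, -21, 9, -43, -127], [24, 18, -25, 10, -37, -128], [24, 22, -29, 12, -30, -131]]
```

```bash
python3 - <<'E'
from ops import *
for yd in(0,5,10,15,20,50,60): print(yd,[ik(S[1],h,21,21,yaw=np.radians(yd)) for h in(0,.09)])
E
```

```text
0 [[54, 20, -45, 54, -21, 165], [59, 14, -34, 32, -36, -174]]
5 [[53, 19, -46, 58, -18, 168], [59, 13, -35, 31, -34, -169]]
10 [[51, 19, -47, 62, -15, 171], [58, 13, -35, 30, -32, -163]]
15 [[49, 18, -49, 65, -13, 173], [58, 12, -35, 29, -30, -156]]
20 [[47, 18, -49, 69, -10, 177], [57, 12, -35, 27, -29, -149]]
50 [[52, 19, -33, 2, -17, -94], [52, 12, -26, 1, -31, -93]]
60 [[49, 20, -27, -10, -23, -71], [49, 13, -22, -7, -35, -74]]
```

```bash
python3 - <<'E'
from ops import *
import cv2
pick(1,21,np.radians(55))
env.goto(*pose(cell(-.09,-.03),.075,21,21))
line(.1,cell(-.028,-.03),.055,22,21,fl=6); print(env.read_state()["clock"],env.read_state()["force"])
for n in("scene","wrist"): cv2.imwrite(f"pics/{n}5.png",env.grab_frame(n)["image"])
a=np.hstack([cv2.resize(cv2.imread(f"pics/{n}5.png"),(400,300)) for n in("scene","wrist")]); a[:300,:400]=cv2.imread("pics/scene5.png")[100:400,150:550]; cv2.imwrite("pics/m5.png",a)
E
```

```text
grip 0.007 2.9404084600139413no grasp
```

```bash
python3 - <<'E'
from ops import *
import cv2
s=env.read_state(); p,r=pose(S[1],0,21,21,np.radians(55)); print(s["position"],p,s["tool_rot"],r,s["clock"],s["force"])
f=env.grab_frame("scene"); print([(d["xyz"],d["score"]) for d in env.search_frame(f,"spare1")])
g=env.grab_frame("wrist")
a=np.hstack([cv2.resize(f["image"][180:330,380:580],(400,300)),cv2.resize(g["image"],(400,300))]); cv2.imwrite("pics/m5.png",a)
E
```

```text
[0.48101861 0.34950481 0.0489058 ] [0.48070548 0.3492776  0.04826197] [-179.98329332   21.06666824 -124.98796389] [180, 21, np.float64(235.0)] 16.7167 [-1.15155051 -1.51709177  5.66550274]
[([0.4668, -0.0546, 0.0418], 0.86), ([0.4879, 0.3485, 0.0386], 0.7), ([0.4629, 0.2157, 0.0324], 0.67)]
```

View pics/m5.png

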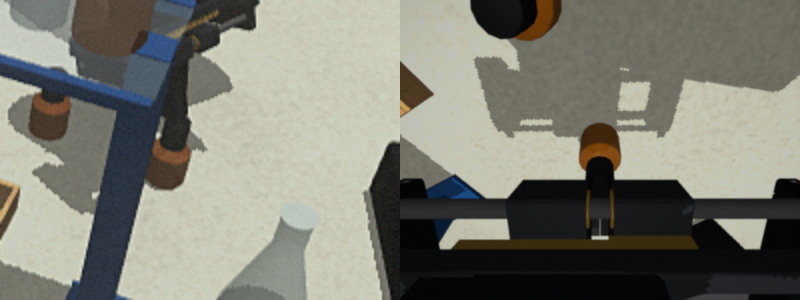

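```bash
python3 - <<'E'
from ops import *
import cv2
def st(): s=env.read_state(); print(round(s["clock"],2),s["opening"],s["finger_force"],s["force"].round(2))
st(); a=env.grab_frame("wrist")["image"][120:420,120:520]
env.gripper_to(.6); st(); b=env.grab_frame("wrist")["image"][120:420,120:520]
cv2.imwrite("pics/m6.png",np.hstack([a,b]))
E
```

```text
16.87 0.005467650821060019 2.940161717016281 [-0.73 -2.5   5.16]
18.0 0.5961539816774176 0.0 [-0.48  0.26  0.41]
```

View pics/m6.png

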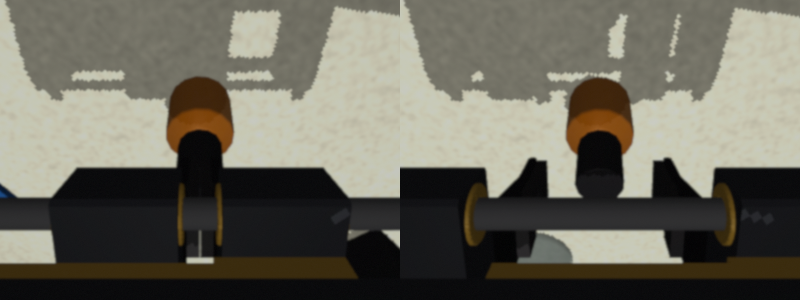

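```bash
python3 - <<'E'
from ops import *; from geo import *
import cv2
f=env.grab_frame("wrist"); s=env.read_state(); h=cv2.cvtColor(f["image"],cv2.COLOR_BGR2HSV).astype(int)
print(f["position"],f["orientation"])
am=((h[...,1]>140)&(h[...,0]<22)&(h[...,2]>40)); am[270:]=0; am[:190]=0; am[:,:280]=0;am[:,365:]=0
ys,xs=np.nonzero(am); print("amber px",xs.min(),xs.max(),ys.min(),ys.max())
for xy in(S[1],):
    for z,r in((0,.021),(.038,.021),(.046,.013),(.078,.013)):
        q=proj(f,ring(xy,r,z)); print(z,q.min(0).round(),q.max(0).round())
R=Rn.from_euler("xyz",s["tool_rot"],degrees=True).as_matrix(); t=s["position"]
print("tcp",proj(f,t),"grasp",proj(f,t-.019*R[:,2]),"tips .6",proj(f,t+.026*R[:,1]),proj(f,t-.026*R[:,1]))
print(s["position"],s["tool_rot"])
E
```

```text
[0.4005615  0.23451771 0.20393534] [-3.68373522e+01 -4.78779523e-02  1.45040935e+02]
amber px 287 352 199 269Traceback (most recent call last):
  File "<stdin>", line 7, in <module>
TypeError: 'int' object is not subscriptable
```

```bash
python3 - <<'E'
from geo import *; import ops; from workcell import env
f=env.grab_frame("wrist"); s=env.read_state()
for z,r in((0,.021),(.038,.021),(.046,.013),(.078,.013)):
    q=proj(f,ring(ops.S[1],r,z)); print(z,q.min(0).round(),q.max(0).round())
R=Rn.from_euler("xyz",s["tool_rot"],degrees=True).as_matrix(); t=s["position"]
print("tcp",proj(f,t),"grasp",proj(f,t-.019*R[:,2]),"tips .6",proj(f,t+.026*R[:,1]),proj(f,t-.026*R[:,1]))
print(s["position"],s["tool_rot"], s["clock"])
E
```

```text
0 [289. 193.] [350. 244.]
0.038 [285. 225.] [354. 280.]
0.046 [297. 245.] [342. 279.]
0.078 [294. 285.] [345. 320.]
tcp [[319.45745957 274.20273557]] grasp [[319.48328581 286.86451381]] tips .6 [[363.46679805 274.20329379]] [[275.43581813 274.20217719]]
[0.48071502 0.349271   0.04827184] [ 179.99964945   21.00302589 -125.00281231] 18.15
```

```bash
python3 - <<'E'
from geo import *; import ops,cv2; from workcell import env
x0=ops.S[1]
for n in("wrist","scene","top"):
    f=env.grab_frame(n); h=cv2.cvtColor(f["image"],cv2.COLOR_BGR2HSV).astype(int)
    am=((h[...,1]>110)&(h[...,0]<22)&(h[...,2]>25))|((h[...,2]<50) if n=="wrist" else False)
    c=proj(f,[*x0,.02])[0]
    hull=lambda a:cv2.convexHull(proj(f,np.vstack(a)).astype(np.float32))[:,0]
    W=cv2.dilate(fill([hull([ring(x0,.021,0),ring(x0,.021,.038)])]),np.ones((21,21)))>0
    if n=="wrist": W[262:]=0   # only the free amber part
    am=am*W
    def model(x):
        return (fill([hull([ring(x,.021,0),ring(x,.021,.038)])])*W)*(1-(fill([hull([ring(x,.013,.046),ring(x,.013,.078)])]) if n!="wrist" else 0))
    r=nm(lambda x:-iou(model(x),am),x0,[.006,.006]); print(n,r.x.round(4),-r.fun,am.sum())
for t in("top","scene"):
    f=env.grab_frame(t); print(t,[(d["xyz"],d["score"]) for d in env.search_frame(f,"spare1")])
s=env.read_state(); print(s["clock"],s["wrist_torque"],s["force"])
E
```

```text
wrist [0.4794 0.3469] 0.9644283056259155 3576
scene [0.4774 0.3445] 0.44260820746421814 191
top [0.4768 0.3437] 0.0 0
top [([0.4453, 0.2083, 0.0382], 0.78), ([0.675, 0.0354, 0.335], 0.67), ([0.4582, -0.0599, 0.0428], 0.6)]
scene [([0.4638, 0.2167, 0.0347], 0.87), ([0.4869, 0.346, 0.039], 0.73), ([0.4682, -0.0558, 0.0397], 0.58)]
18.5 [-0.53278543  0.33258866  0.02286192] [ 0.33793515 -0.01404025  0.22899782]
```

```bash
python3 - <<'E'
import ops; from ops import *
p,r=pose(S[1],0,21,21,np.radians(55)); env.move_straight(p-.08*tz(21,np.radians(55)),rate=.2)
env.goto([.34,.33,.06],[180,0,225]); env.gripper_to(0,20)
hit=env.move_straight([.34,.33,-.03],rate=.06,force_limit=5); s=env.read_state(); print(hit,s["position"],s["force"],s["clock"],s["opening"],s["finger_force"])
env.move_straight([.34,.33,.06],rate=.2)
E
```

```text
False [ 0.34014415  0.33029292 -0.02964232] [ 0.71288575  1.14150946 -0.02894332] 22.3667 0.006610767185521998 0.0
```

The fingertips sit well behind the reported TCP, since there was no contact at z=-30 mm. I'll measure the offset by touching the bench.

```bash
python3 - <<'E'
from ops import *
env.move_straight([.34,.33,-.022],rate=.2)
hit=env.move_straight([.34,.33,-.06],rate=.03,force_limit=4); s=env.read_state(); print(hit,s["position"],s["force"],s["clock"])
env.move_straight([.34,.33,.05],rate=.2)
E
```

```text
True [ 0.34022348  0.33040792 -0.0327877 ] [-0.58628064 -0.95527045  5.58145451] 24.1167
```

```bash
sed -i 's/+.019\*tz(tilt,yaw)/+OFF*tz(tilt,yaw)/; s/^RK=/OFF=.019+.0325; RK=/; s/1:\[.4768,.3437\]/1:[.4794,.3469]/' ops.py
python3 - <<'E'
from ops import *
for g,yd in((20,50),(20,55),(20,60),(18,55),(20,-6.5),(18,-6.5)): print(1,g,yd,[ik(S[1],h,g,g,yaw=np.radians(yd)) for h in(0,.05,.09)])
for yd in(25,40,50): print(2,yd,[ik(S[2],h,12,12,yaw=np.radians(yd)) for h in(0,.09)])
for yd in(-8,5,15): print(3,yd,[ik(S[3],h,12,12,yaw=np.radians(yd)) for h in(0,.09)])
for g in(16,18,20): print(g,[ik(*a) for a in((cell(-.09,-.03),.075,g,g),(cell(-.028,-.03),.055,g+2,g),(cell(.027,.03),.055,g+4,g),(cell(.027,.03),.055,g+6,g),(cell(.027,.03),.03,g+3,g),(cell(.027,.03),.0015,g,g))])
for y in(.09,-.03): print([ik(cell(-.028,y),h,12,12) for h in(.09,0)])
E
```

```text
1 20 50 [[52, 23, -32, 2, -15, -94], [52, 19, -29, 2, -22, -93], [52, 16, -26, 1, -28, -93]]
1 20 55 [[51, 24, -29, -5, -18, -82], [51, 19, -26, -3, -25, -83], [51, 16, -24, -3, -30, -84]]
1 20 60 [[50, 24, -26, -10, -21, -71], [50, 19, -24, -8, -27, -73], [50, 16, -22, -7, -32, -75]]
1 18 55 [[51, 24, -28, -4, -20, -83], [51, 20, -25, -3, -27, -84], [51, 16, -23, -2, -33, -84]]
1 20 -6.5 [[53, 24, -43, 56, -21, 158], [57, 21, -37, 40, -29, 172], None]
1 18 -6.5 [[55, 25, -40, 45, -22, 167], None, [58, 18, -31, 28, -37, -176]]
2 25 [[46, 18, -44, 14, -18, -125], [47, 9, -35, 8, -35, -118]]
2 40 [[45, 18, -39, 3, -21, -98], [45, 9, -33, 2, -36, -96]]
2 50 [[43, 18, -37, -3, -23, -80], [43, 10, -31, -2, -37, -82]]
3 -8 [[14, 15, -49, 17, -15, -129], [15, 6, -40, 9, -34, -120]]
3 5 [[13, 15, -45, 6, -18, -104], [13, 6, -37, 3, -35, -101]]
3 15 [[12, 15, -42, -2, -21, -85], [12, 6, -35, -1, -36, -86]]
16 [[28, 13, -38, 20, -27, -142], [24, 19, -35, 24, -23, -142], [27, 24, -28, 28, -24, -148], [26, 23, -33, 37, -19, -157], [26, 26, -29, 29, -21, -149], [26, 29, -26, 22, -23, -142]]
18 [[28, 12, -42, 26, -24, -147], [24, 18, -39, 33, -18, -150], [26, 23, -32, 37, -20, -156], [24, 22, -37, 52, -15, -169], [25, 25, -34, 40, -17, -159], [26, 28, -30, 31, -19, -150]]
20 [[27, 11, -45, 34, -20, -155], [21, 17, -44, 47, -14, -162], [24, 22, -37, 51, -15, -168], [18, 21, -42, 75, -11, 173], [21, 24, -39, 60, -12, -175], [24, 28, -35, 46, -14, -163]]
[[34, 22, -18, 12, -41, -139], [34, 28, -25, 16, -29, -144]]
[[24, 18, -23, 10, -39, -127], [24, 25, -30, 14, -25, -132]]
```

```bash
python3 - <<'E'
s=open("ops.py").read()
s=s.replace('env.gripper_to(.6); line(.12','env.gripper_to(.6); xy=refine(xy); line(.12').replace('def pick(','''def refine(xy):
    import geo as g,cv2
    env.dwell(.15); f=env.grab_frame("wrist"); h=cv2.cvtColor(f["image"],cv2.COLOR_BGR2HSV).astype(int)
    hull=lambda x:cv2.convexHull(g.proj(f,np.vstack([g.ring(x,.021,0),g.ring(x,.021,.038)])).astype(np.float32))[:,0]
    cut=lambda x:cv2.convexHull(g.proj(f,np.vstack([g.ring(x,.013,.046),g.ring(x,.013,.078)])).astype(np.float32))[:,0]
    W=cv2.dilate(g.fill([hull(xy)]),np.ones((25,25)))>0; W[270:]=0
    am=((h[...,1]>140)&(h[...,0]<22))*W
    r=g.nm(lambda x:-g.iou(g.fill([hull(x)])*W*(1-g.fill([cut(x)])),am),xy,[.006,.006])
    print("refined",np.round(r.x-xy,4),round(-r.fun,3)); return r.x if -r.fun>.8 and abs(r.x-xy).max()<.008 else np.array(xy)
def pick(''')
open("ops.py","w").write(s)
E
python3 - <<'E'
from ops import *
g=19
pick(1,g,np.radians(55))
env.goto(*pose(cell(-.09,-.03),.075,g,g))
line(.1,cell(-.028,-.03),.055,g+2,g,fl=7); s=env.read_state(); print(s["clock"],s["force"],s["opening"],s["joint_positions"].round())
E
```

```text
refined [0.     0.0003] 0.877
grip 0.291 19.999548979103565
[ 51.  18. -25.  -3. -29. -84.] 28.725
30.625 [-0.4217934  -0.03979653 -1.10566363] 0.2898356851072989 [  23.   18.  -41.   39.  -16. -155.]
```

```bash
python3 - <<'E'
from ops import *
g=19; c=cell(.027,.03)
line(.08,c,.055,g+5,g,fl=6)
line(.06,c,.03,g+2.7,g,fl=6)
line(.04,c,.001,g,g,fl=6)
s=env.read_state(); print(s["clock"],s["force"],s["position"]-pose(c,0,g,g)[0])
env.gripper_to(.45); print(env.read_state()["opening"],env.read_state()["force"])
p,_=pose(c,.001,g,g); env.move_straight(p-.1*tz(g),rate=.15,force_limit=7); print("placed",env.read_state()["clock"],env.read_state()["force"])
E
```

```text
33.25 [ 1.1057679  -0.44737491 -1.74194807] [6.97091978e-06 3.62488850e-05 1.06008122e-03]
0.44641933835962366 [0.5071884  0.9457743  0.40933174]
placed 34.65 [ 0.17569548 -0.38245529  0.03726488]
```

```bash
cat > go.py <<'E'
from ops import *
import sys
n,y,yd=int(sys.argv[1]),float(sys.argv[2]),float(sys.argv[3]); g=12; c=cell(-.028,y)
pick(n,g,np.radians(yd))
env.goto(*pose(cell(-.1,y),.09,g,g))
line(.15,c,.088,g,g,fl=7); line(.15,c,.045,g,g,fl=7); line(.05,c,.001,g,g,fl=6)
s=env.read_state(); print(s["clock"],s["force"],s["position"]-pose(c,0,g,g)[0])
env.gripper_to(.45); p,_=pose(c,.001,g,g); env.move_straight(p-.1*tz(g),rate=.15,force_limit=7); print("placed",env.read_state()["clock"],env.read_state()["force"])
E
python3 go.py 2 .09 40 && python3 go.py 3 -.03 15
```

```text
refined [0.0017 0.002 ] 0.866
grip 0.297 20.000047073699534
[ 45.  11. -34.   2. -33. -96.] 38.35
41.2917 [-0.21005586  0.07918973 -1.35949303] [0.00015883 0.00013952 0.00116198]
placed 42.6917 [ 0.56136226 -0.38729213 -0.68081502]
refined [ 0.0029 -0.0001] 0.878
grip 0.296 19.999625799246132
[ 12.   9. -37.  -1. -33. -86.] 46.6333
49.55 [-0.31092024 -0.98511445 -0.48248842] [0.00026102 0.00011964 0.00119588]
placed 50.95 [ 0.05306783  0.01664424 -0.93457643]
```

Next I check all three placements with the wrist camera from the earlier rack view.

```bash
python3 - <<'E'
from ops import *; import geo as g,cv2
env.goto([.45,.1,.23],[180,-30,0]) if False else None
env.move_straight([.48,.08,.2],rate=.2); env.goto([.45,.08,.23],[180,-30,0]); env.dwell(.3)
f=env.grab_frame("wrist"); print(env.read_state()["clock"])
h=cv2.cvtColor(f["image"],cv2.COLOR_BGR2HSV).astype(int); dk=(h[...,2]<50).astype(np.float32)
o=cv2.resize(f["image"],None,fx=3,fy=3)
for x in(-.028,.028):
  for y in(-.09,-.03,.03,.09):
    c=cell(x,y); hull=lambda q:g.stopper(f,q)
    W=cv2.dilate(g.fill([hull(c)]),np.ones((21,21)))>0
    m=dk*W; r=g.nm(lambda q:-g.iou(g.fill([hull(q)]),m),c,[.004,.004]); d=r.x-c
    print((x,y),"offset in rack mm",(1e3*np.array([d@[np.cos(TH),np.sin(TH)],d@[-np.sin(TH),np.cos(TH)]])).round(1),round(-r.fun,2))
ctr=(g.proj(f,[*RK,.03])[0]*3).astype(int); cv2.imwrite("pics/end.png",o[max(0,ctr[1]-300):ctr[1]+300,ctr[0]-400:ctr[0]+400][:600,:800])
E
```

```text
54.4583
(-0.028, -0.09) offset in rack mm [0.1 0.6] 0.87
(-0.028, -0.03) offset in rack mm [-2.1  0.5] 0.86
(-0.028, 0.03) offset in rack mm [0.3 0.6] 0.83
(-0.028, 0.09) offset in rack mm [-3.7 -0.7] 0.84
(0.028, -0.09) offset in rack mm [-0.5 -0.2] 0.88
(0.028, -0.03) offset in rack mm [-0.8  0.1] 0.87
(0.028, 0.03) offset in rack mm [-4.2  0. ] 0.87
(0.028, 0.09) offset in rack mm [-0.2  0.4] 0.88
```

View pics/end.png

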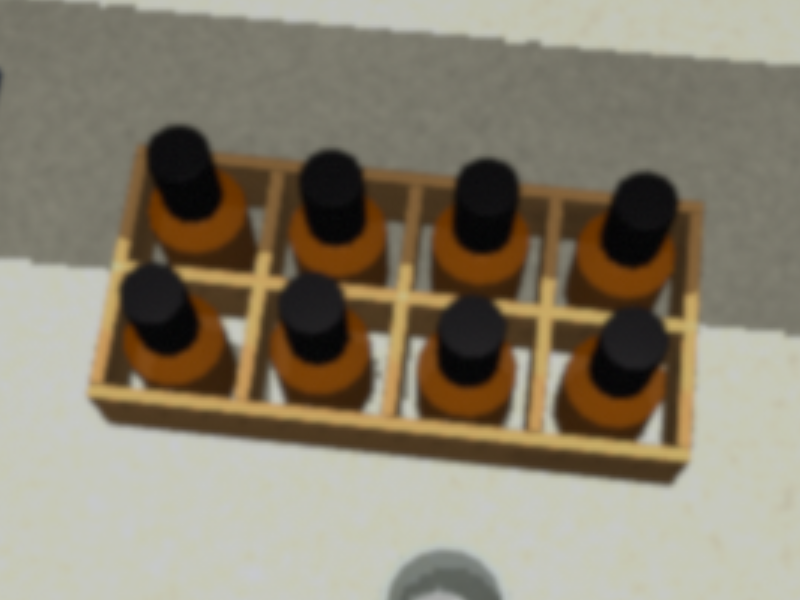

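All eight cells hold an upright bottle. The three spares are within about 4 mm of their cell centres, inside the 8 mm limit, so I'm handing in.

```bash
python3 -c "
from workcell import env
print(env.close_job())"
```

```text
the job is handed in; nothing more can be done
None
```

All three spare bottles are standing upright in the empty cells (front y=+90, front y=-30, back y=+30), about 4 mm or less from centre in the last wrist picture, and the job was handed in at about 54 s of the 72 s; no verdict was returned.

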